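# Shut and bolt the blue drawer box

### The arm

A 6-joint arm with a two-finger parallel gripper is mounted at the origin on a cart in front of the work surface, level with it; the furniture and walls round the work are solid. World frame = base frame: x ahead of the robot, y to its left, z up, the work surface at z = 0. Lengths are in m, angles in degrees, forces in N, time in s.
With the tool pointing down it reaches from about 0.25 to 0.725 m from the base axis. Payload 9.7 kg.
Tool frame: the origin (TCP) lies at the very end of the fingers, on their centre line; the grasp point (between the pads) lies 19 mm behind it; z points along the fingers, y is the direction in which the jaws open and shut (so a half turn about z gives the same grasp; the last joint's range is limited). The gripper opens to 85 mm and grips with 20 to 120 N. Pads are 22 mm wide; open, the fingers measure 114 mm over their backs; the gripper's body (76 mm by 85 mm) begins 54 mm behind the grasp point. The pads swing forward as they close: fully open they stand 13 mm farther back than shut.
Start: joints at [68.354, 4.979, 10.078, 95.1, 0, 90], TCP at [0.203, 0.511, 0.231] pointing down, gripper open.
Joint ranges: [-179.16, 179.16], [-48.56, 103.87], [-65.8, 70.77], [-126.05, 130.52], [-82.76, 87.17], [-180, 180]. Speed limits (degrees/s): [127.2, 127.2, 147.25, 180, 180, 180].

### API

Orientations are given as [roll, pitch, yaw] about the fixed x, y, z axes, in that order (R = Rz(yaw) Ry(pitch) Rx(roll)).
In Python, from workcell import bot gives the robot as it stands. The module is installed in compiled form; this text tells all that it offers.
- The arm moves only by the tool step_arm, never from a script. Its arguments are lists of equal length, an entry for each row: "dr": the turn, a rotation vector about the tool's x, y, z in rad, a list of three; "xyz": the shift along the tool's x, y, z in units of 40 mm (1.0 is 40 mm), a list of three; "gripper": the opening, from 0 (shut) to 1 (fully open). In form: {"dr": [[wx, wy, wz], ...], "xyz": [[x, y, z], ...], "gripper": [gripper, ...]}. A call has exactly 8 rows; each row is the pose to reach, as a shift and turn from the pose commanded when the call began, along the tool's axes at that moment; what a row does not reach only later rows make up. A row lasts 1/10 s, in which the tool goes at most 50 mm and 8.59 degrees, less where a joint would pass 70% of its speed; a pose out of reach is approached as far as the arm can. A call with a gripper value outside its range is refused whole. The fingers move at their own pace and stop on an object; "squeeze" is the grip in N (left out, the last holds). Time passes only in rows, so rows that repeat a pose let the fingers close, or fill a call up. It gives the time, the measured TCP pose, the force and the opening at its end, in the units of the state.
- bot.get_obs(): the state, without advancing time (a new reading comes with each control period).
- bot.camera(name): name is "side" or "top" or "wrist"; returns a dict with "image" (480x640x3 uint8, red, green, blue), "camera_matrix" (3x3 intrinsics, pixels), "k1" (the pictures are not rectified: a ray, as slopes to the right and down, at radius r is drawn at 1 + k1 r^2 times it, then the intrinsics apply), "R" (3x3) and "t" (3): a world point X has camera coordinates R X + t. Camera axes: x right, y down, z forward; pixel columns grow to the right and rows downward; lengths in m; the calibration is good to about 2 mm. A picture is of the moment at which its call begins. There is no depth.
- bot.job_done(): hands the job in, once; it reports no verdict.
Trained networks look in a picture, given as the dict that the camera call returned (one of the last four; its "shot" number tells which), for a name from the list of things; names that differ only in an ending like _2 or _b are one class to them, and where a whole thing is asked for, a point or a joint stands for the part that bears it (a point fixed in the world has none). Each returns a list of dicts, best first, with "p" (0 to 1); they miss things now and then, are a little off and sometimes report something else, mostly with a low value. They report only what shows in the picture. A call takes as long as a camera call. They do not tell look-alikes from the thing itself.
- bot.regions_of(picture, thing): "region" (480x640 bool, what is visible of it) and "box" ([centre column, centre row, width, height] in pixels, round what is visible of it).
The state is a dict: "time": time; "q": joint angles; "qd": joint speeds; "joint_efforts": joint torques, N m; "ee_pos": TCP position; "tcp_rot": TCP orientation; "wrist_force": force on the tool from outside, world axes, zero at the start; "torque": the same for the moment, N m; "opening": finger opening in m.
Only numpy, scipy, OpenCV 4.12 (cv2) and the standard library are available. Lean on these libraries where they do the work, as an engineer would, in place of code of your own. Each camera call takes 0.05 s, during which the arm holds its last target.

### The job

Two small plywood drawer boxes stand open on the white plate. With the fingertips, gently push the drawer of the blue-fronted box fully home, then push the knob of the bolt on top of that box to the left as far as it goes, so that the drawer is locked. Only push, do not grip the drawer or the knob; leave the orange-fronted box just as it stands, still open and unbolted, and do not disturb the other things.

Things in the scene. Friction and masses are not known exactly. Their poses are not given: they have to be found in the camera images.
- blue_box: the box with the blue drawer front: light plywood housing, 140 mm deep (x), 100 wide (y), 72 high, fixed to the 7 mm thick white plate; origin under its centre. x points away from its drawer front, into the box, the way the drawer shuts; y to its left as seen from the robot; z up
- blue_front (a point): middle of the blue drawer front's outer face, plain and flat all round this point (panel 100 mm wide, 66 high, 8 thick); 46 mm above the foot of the box, 3 mm above the centre of the painted-black finger hole (no real opening), 26 mm below the housing's top. Axes as blue_box. It moves with the drawer
- blue_knob (a point): in the knob of the blue box's bolt: an upright steel pin 12 mm across on top of the box, 22 mm behind its front edge, its top 38 mm above the housing's top; this point lies 9 mm below the pin's top. Axes as blue_box; the bolt slides along +y. Beside it the bolt's guides rise 16 mm, and the staple (57 mm left of the drawn-back knob) 22 mm, above the housing
- blue_drawer (a joint): how far the blue drawer is out (m): 0 fully home, starts 0.035 to 0.07; slides stiffly (about 1.5 N) and stays where it is left
- blue_bolt (a joint): how far the blue box's bolt is shot (m): 0 drawn back to the right, 0.032 at its left stop, in the staple; starts 0 to 0.003; needs about 1.2 N and stays where it is left
- orange_front (a point): the same point of the orange drawer front of the other box, which is otherwise like the blue one (72 mm high housing, same bolt)
- orange_knob (a point): the same point of the orange box's bolt knob
- glue_bottle: the small white and yellow glue bottle, 34 mm across, 92 mm tall, standing on the bench; origin under its centre
- house_block_b: the little grey concrete-look house block with a pitched roof, 32x54x36 mm, standing on the bench in front of the boxes; origin under its centre
- marker_red: the white marker with a red cap, 139 mm long, 18 mm thick, lying on the bench; origin under its middle
- spring_clamp_b: the black spring clamp with orange tips, 59x84x19 mm, lying on the bench; origin under its middle
- screwdriver: the screwdriver with the yellow handle, 172 mm long, lying on the white plate at the left; origin under its middle
Mind the look-alikes: they are no part of the job. There is more than one size of the glue_bottle; the one meant has the size given above.

How it is judged:
By the outcome, as a careful person would: the job done as asked, in the order asked, and still so for the second after the job is handed in, with the robot touching nothing.
It also fails if it takes over 38 s, if anything falls off the work surface, if the arm or the gripper's body presses on something with over 40 N, if the wrist force passes 120 N, or if a joint passes its speed limit or range.

## Working session

There is one attempt and no reset: what is moved stays moved. The work goes in short steps, Python scripts to look and compute and a tool call to move; the robot and the scene stay as the last step left them, time stands still between calls to the robot, and variables do not carry over. Pictures are saved under pics/ and viewed, and the job is handed in when it is done.

Besides the shell and the picture viewer there is one more tool, called after "Emit:" as name(argument=value, ...), one argument or row to a line, values as JSON. step_arm: Moves the arm, as the interface text tells. Its arguments: {"type":"object","properties":{"dr":{"type":"array"},"xyz":{"type":"array"},"gripper":{"type":"array"},"squeeze":{"type":"number"}},"required":["dr","xyz","gripper"]}

```bash
mkdir -p pics; cat > h.py <<'E'
import numpy as np,cv2
from workcell import bot
def shot(n,f):
    p=bot.camera(n); cv2.imwrite('pics/'+f+'.png',p['image'][:,:,::-1]); return p
def ray(p,u,v):
    K=np.array(p['camera_matrix']);k1=p['k1']
    d=np.array([(u-K[0,2])/K[0,0],(v-K[1,2])/K[1,1]]);x=d.copy()
    for _ in range(30): x=d/(1+k1*(x@x))
    R=np.array(p['R']);t=np.array(p['t'])
    return -R.T@t, R.T@np.array([x[0],x[1],1])
def atz(p,u,v,z):
    c,d=ray(p,u,v); return c+d*(z-c[2])/d[2]
def proj(p,X):
    K=np.array(p['camera_matrix']);c=np.array(p['R'])@np.array(X)+np.array(p['t'])
    s=c[:2]/c[2];s=s*(1+p['k1']*(s@s));return s*[K[0,0],K[1,1]]+[K[0,2],K[1,2]]
E
python3 - <<'E'
from h import *
import pickle
P={}
for n in ['side','top','wrist']:
    p=shot(n,n+'0');P[n]=p
    print(n,-np.array(p['R']).T@np.array(p['t']),p['k1'])
    if n!='wrist':
        for th in ['blue_box','blue_front','blue_knob','orange_front','orange_knob','glue_bottle','house_block_b','marker_red','spring_clamp_b','screwdriver']:
            print(th,[(round(r['p'],2),np.round(r['box'],0).tolist()) for r in bot.regions_of(p,th)[:3]])
pickle.dump(P,open('P.pkl','wb'))
print(bot.get_obs())
E
```

```text
side [0.09171635 1.14922833 0.46022339] -0.09850229800780971
blue_box [(0.73, [327.0, 231.0, 82.0, 54.0])]
blue_front [(0.96, [349.0, 242.0, 39.0, 33.0])]
blue_knob []
orange_front [(0.7, [304.0, 268.0, 37.0, 46.0])]
orange_knob [(0.44, [292.0, 239.0, 15.0, 21.0])]
glue_bottle [(0.97, [333.0, 281.0, 26.0, 63.0]), (0.58, [305.0, 306.0, 16.0, 47.0]), (0.56, [295.0, 342.0, 11.0, 37.0])]
house_block_b [(0.82, [391.0, 275.0, 15.0, 22.0])]
marker_red [(0.91, [370.0, 307.0, 20.0, 37.0])]
spring_clamp_b [(0.58, [401.0, 261.0, 24.0, 20.0]), (0.5, [329.0, 230.0, 82.0, 54.0])]
screwdriver [(0.57, [240.0, 311.0, 33.0, 26.0])]
top [0.30405477 0.37692092 1.14660909] -0.05850077787986026
blue_box [(0.86, [423.0, 194.0, 59.0, 112.0])]
blue_front [(0.8, [424.0, 228.0, 56.0, 42.0])]
blue_knob [(0.54, [428.0, 192.0, 30.0, 7.0])]
orange_front [(0.63, [310.0, 227.0, 52.0, 36.0])]
orange_knob [(0.68, [314.0, 199.0, 28.0, 13.0])]
glue_bottle [(0.78, [234.0, 275.0, 20.0, 16.0]), (0.57, [421.0, 227.0, 54.0, 40.0]), (0.52, [189.0, 297.0, 12.0, 13.0])]
house_block_b []
marker_red [(0.91, [296.0, 319.0, 74.0, 1
[... 195 characters left out ...]
476 0.53669491 0.37298122] -0.012534244023497246
{'time': 1.15, 'q': array([ 6.83545412e+01,  4.97979359e+00,  1.00799758e+01,  9.51023199e+01,
       -5.50245478e-04,  9.00025564e+01]), 'qd': array([ 0.0069827 ,  0.02612856,  0.10509436, -0.01484665,  0.05154837,
        0.02663981]), 'joint_efforts': array([ 3.72145860e-04, -5.20116627e+01,  4.64860082e+01,  1.89637001e-03,
        7.37971050e-05, -2.35152186e-05]), 'ee_pos': array([0.20287202, 0.51120343, 0.23129136]), 'tcp_rot': array([-1.79997862e+02,  5.50340856e-04,  1.58351985e+02]), 'wrist_force': array([-0.26452659, -0.16934424,  0.18759104]), 'torque': array([-0.00075304, -0.02131718,  0.05091412]), 'opening': 0.08551463337177487}
```

```bash
python3 - <<'E'
import pickle,cv2
P=pickle.load(open('P.pkl','rb'))
im=P['top']['image'][:,:,::-1]
cv2.imwrite('pics/topc.png',cv2.resize(im[110:350,170:490],None,fx=2.5,fy=2.5,interpolation=cv2.INTER_CUBIC))
im=P['side']['image'][:,:,::-1]
cv2.imwrite('pics/sidec.png',cv2.resize(im[180:360,210:450],None,fx=3.3,fy=3.3,interpolation=cv2.INTER_CUBIC))
E
```

```text
(no output)
```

View pics/topc.png

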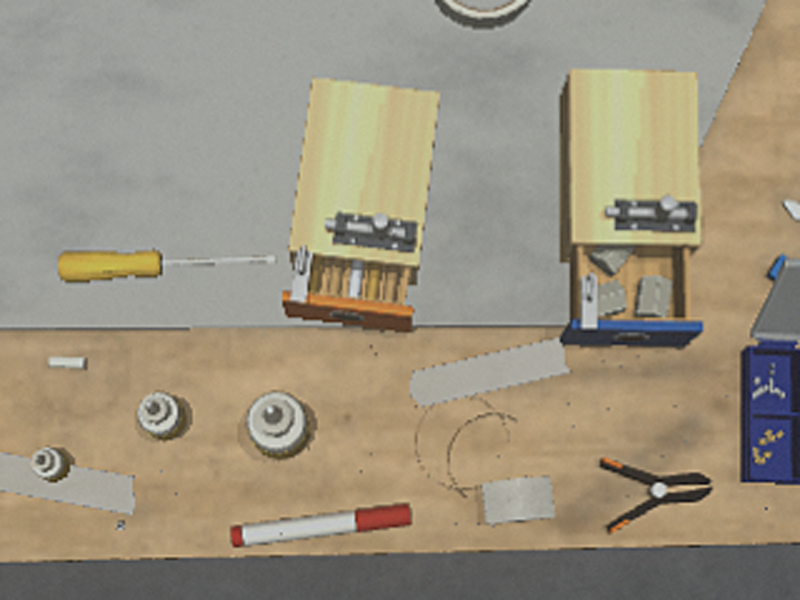

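View pics/sidec.png

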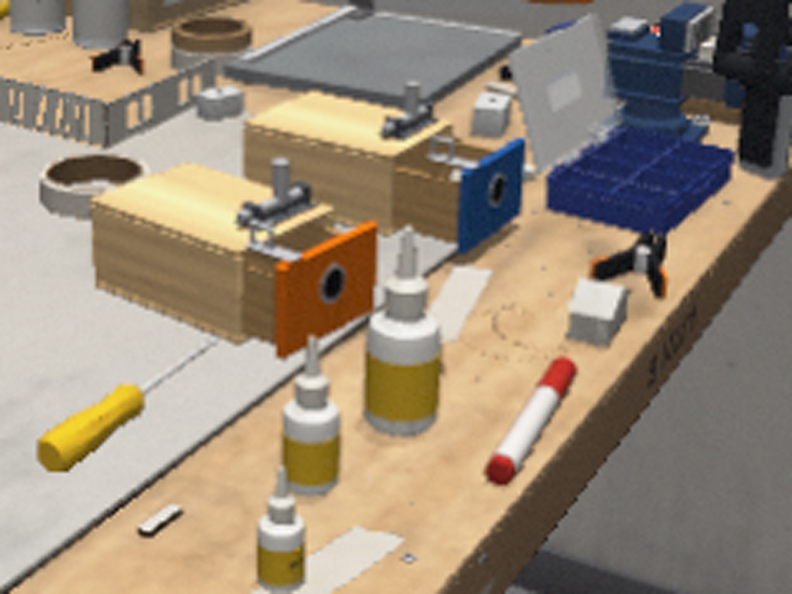

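View pics/top0.png

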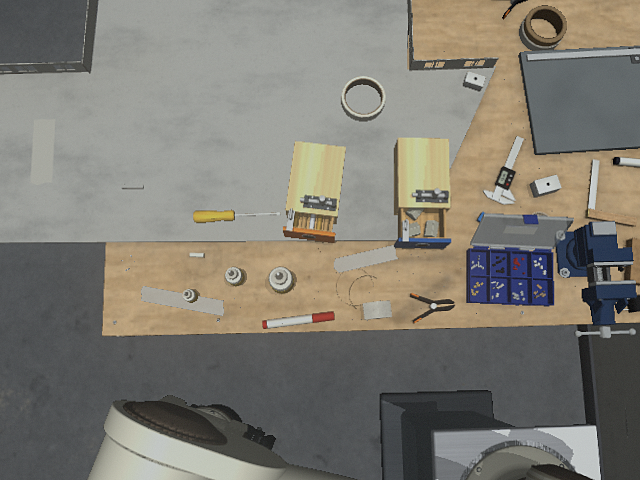

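```bash
python3 - <<'E'
from h import *
import pickle
P=pickle.load(open('P.pkl','rb'));p=P['top']
def c(u,v,z):return atz(p,170+u/2.5,110+v/2.5,z)
for n,u,v,z in [('TL',568,70,.079),('TR',697,72,.079),('FL',572,246,.079),('FR',700,244,.079),('dl',566,341,.083),('dr',702,340,.083),('dlb',573,323,.083),('drb',702,321,.083),('knobtop',669,203,.117),('oknob',381,220,.117),('oFL',290,249,.079),('oFR',421,265,.079),('oTR',439,92,.079),('odl',284,312,.083),('odr',412,330,.083),('bigglue',275,412,.09),('housetop',517,498,.036),('clamp',658,490,.01)]:
    print(n,np.round(c(u,v,z),4))
s=P['side']
def cs(u,v):return 210+u/3.3,180+v/3.3
for n,u,v in [('knob top',411,86),('oknobtop',281,163),('hole',498,190)]: 
    print(n,cs(u,v))
c0,d=ray(s,*cs(411,86)); print(c0+d*(.117-c0[2])/d[2])
c0,d=ray(s,*cs(498,190)); print(c0+d*(.050-c0[2])/d[2])
E
```

```text
TL [0.7088 0.2093 0.079 ]
TR [0.7053 0.1087 0.079 ]
FL [0.5682 0.2135 0.079 ]
FR [0.5676 0.1159 0.079 ]
dl [0.4946 0.2222 0.083 ]
dr [0.4929 0.1204 0.083 ]
dlb [0.5081 0.2163 0.083 ]
drb [0.5073 0.1194 0.083 ]
knobtop [0.5897 0.146  0.117 ]
oknob [0.5815 0.3581 0.117 ]
oFL [0.5707 0.4267 0.079 ]
oFR [0.556  0.3282 0.079 ]
oTR [0.6929 0.31   0.079 ]
odl [0.5215 0.4317 0.083 ]
odr [0.5056 0.3366 0.083 ]
bigglue [0.4455 0.4389 0.09  ]
housetop [0.3824 0.2587 0.036 ]
clamp [0.3876 0.1451 0.01  ]
knob top (334.54545454545456, 206.06060606060606)
oknobtop (295.1515151515151, 229.3939393939394)
hole (360.9090909090909, 237.57575757575756)
[0.58395726 0.16425553 0.117     ]
[0.50001607 0.17387343 0.05      ]
```

```bash
cat >> h.py <<'E'
from scipy.spatial.transform import Rotation as Ro
def Rt(yaw,tilt):  # tool x ~ -x world; tilt: fingertips lean forward
    return Ro.from_euler('z',yaw,degrees=True)*Ro.from_euler('x',180,degrees=True)*Ro.from_euler('y',-tilt,degrees=True)
def go(pos,yaw,tilt):
    o=bot.get_obs();R0=Ro.from_euler('xyz',o['tcp_rot'],degrees=True);R1=Rt(yaw,tilt)
    print('z',R1.as_matrix()[:,2].round(3),'dr',(R0.inv()*R1).as_rotvec().round(4),'xyz',(R0.inv().apply(np.array(pos)-o['ee_pos'])/.04).round(3), 't',o['time'],'F',o['wrist_force'].round(2))
E
python3 - <<'E'
from h import *
go([.40,.165,.23],178,25)
import pickle
P=pickle.load(open('P.pkl','rb'))
a=P['top']['image'][160:250,380:460,::-1];b=P['side']['image'][190:270,290:380,::-1]
cv2.imwrite('pics/z.png',np.hstack([cv2.resize(a,(400,450),interpolation=2),cv2.resize(b,(400,450),interpolation=2)]))
E
```

```text
z [ 0.422 -0.015 -0.906] dr [-0.0748 -0.432  -0.3374] xyz [-7.773 -6.227  0.033] t 1.15 F [-0.26 -0.17  0.19]
```

View pics/z.png

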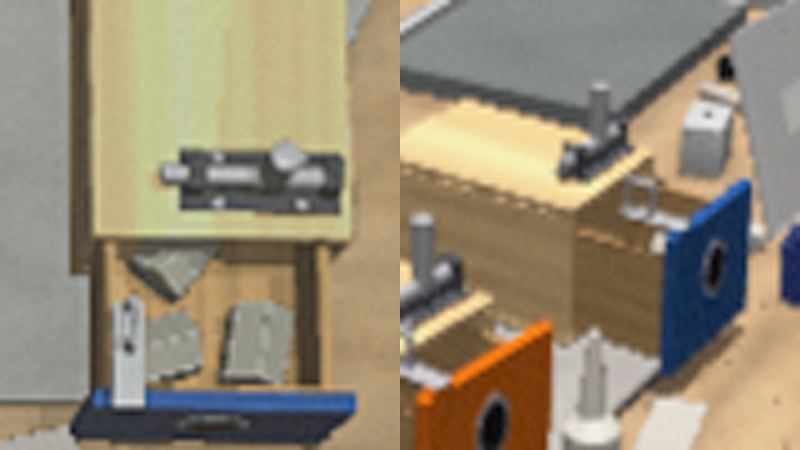

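Emit:
step_arm(
  dr=[
    [-0.01, -0.05, -0.04],
    [-0.02, -0.11, -0.08],
    [-0.03, -0.16, -0.13],
    [-0.04, -0.22, -0.17],
    [-0.05, -0.27, -0.21],
    [-0.06, -0.32, -0.25],
    [-0.07, -0.38, -0.3],
    [-0.075, -0.43, -0.34],
  ],
  xyz=[
    [-0.97, -0.78, 0],
    [-1.94, -1.55, 0],
    [-2.9, -2.33, 0],
    [-3.9, -3.1, 0],
    [-4.85, -3.9, 0],
    [-5.8, -4.7, 0],
    [-6.8, -5.45, 0],
    [-7.77, -6.23, 0],
  ],
  gripper=[0, 0, 0, 0, 0, 0, 0, 0],
)

```text
time: 1.95
ee_pos: [0.4003, 0.1634, 0.2317]
tcp_rot: [-179.9, 25.1, 178.3]
wrist_force: [1.1, 0.2, -0.1]
opening: -0.0001
```

```bash
python3 - <<'E'
from h import *
import pickle
p=shot('wrist','w1'); pickle.dump(p,open('w1.pkl','wb'))
print(bot.get_obs()['ee_pos'],bot.get_obs()['opening'])
for X in [(.59,.146,.117),(.568,.1647,.079),(.494,.170,.053)]: print(proj(p,X))
go([.43,.165,.053],178,25)
E
```

```text
[0.40243323 0.15739071 0.23183146] 0.00017629980433033464
[305.33729304 353.64921095]
[325.83663206 303.28246996]
[330.08948263 220.73711333]
z [ 0.422 -0.015 -0.906] dr [-0.0033  0.0052  0.0047] xyz [1.293 0.234 4.333] t 2.0 F [3.15 0.36 3.18]
```

View pics/w1.png

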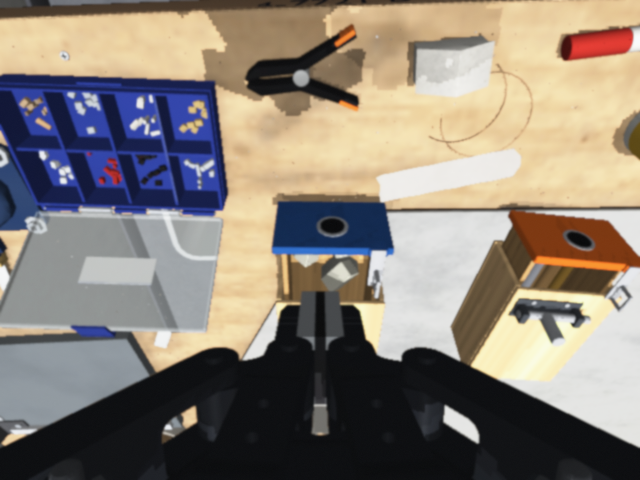

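```bash
python3 - <<'E'
from h import *
import pickle
p=pickle.load(open('w1.pkl','rb'))
# plane intersection x ~ front; hole centre at z=.050
print(atz(p,332.5,226,.050)); print(atz(p,272,249,.083),atz(p,392,250,.083))
E
```

```text
[0.50204871 0.17200917 0.05      ]
[0.49768757 0.1234908  0.083     ] [0.50149368 0.2183851  0.083     ]
```

```bash
python3 - <<'E'
from h import *
go([.460,.172,.048],178,25)
print(bot.get_obs()['ee_pos'],bot.get_obs()['tcp_rot'])
E
```

```text
z [ 0.422 -0.015 -0.906] dr [-0.0033  0.0052  0.0047] xyz [0.673 0.434 4.763] t 2.0 F [3.15 0.36 3.18]
[0.40243323 0.15739071 0.23183146] [-179.68558193   25.29973657  178.29935435]
```

Emit:
step_arm(
  dr=[
    [0, 0, 0],
    [0, 0, 0],
    [0, 0, 0],
    [0, 0, 0],
    [0, 0, 0],
    [0, 0, 0],
    [0, 0, 0],
    [0, 0, 0],
  ],
  xyz=[
    [0.1, 0.05, 0.7],
    [0.22, 0.1, 1.5],
    [0.33, 0.15, 2.3],
    [0.45, 0.2, 3.1],
    [0.55, 0.22, 3.8],
    [0.65, 0.22, 4.4],
    [0.7, 0.22, 4.75],
    [0.7, 0.22, 4.75],
  ],
  gripper=[0, 0, 0, 0, 0, 0, 0, 0],
)

```text
time: 2.8
ee_pos: [0.4536, 0.1713, 0.0447]
tcp_rot: [-179.9, 24.7, 178.2]
wrist_force: [-0.8, -0.5, -0.5]
opening: -0.0002
```

```bash
python3 - <<'E'
from h import *
go([.490,.171,.048],178,25)
go([.550,.169,.048],178,25)
print(bot.get_obs()['ee_pos'],bot.get_obs()['tcp_rot'])
shot('side','s2')
E
```

```text
z [ 0.422 -0.015 -0.906] dr [-0.0007 -0.0054  0.0028] xyz [-0.861  0.023  0.306] t 2.8 F [-0.83 -0.46 -0.54]
z [ 0.422 -0.015 -0.906] dr [-0.0007 -0.0054  0.0028] xyz [-2.225  0.022  0.933] t 2.8 F [-0.83 -0.46 -0.54]
[0.45357926 0.17127972 0.0447458 ] [-179.88804109   24.69274844  178.17392615]
```

View pics/s2.png

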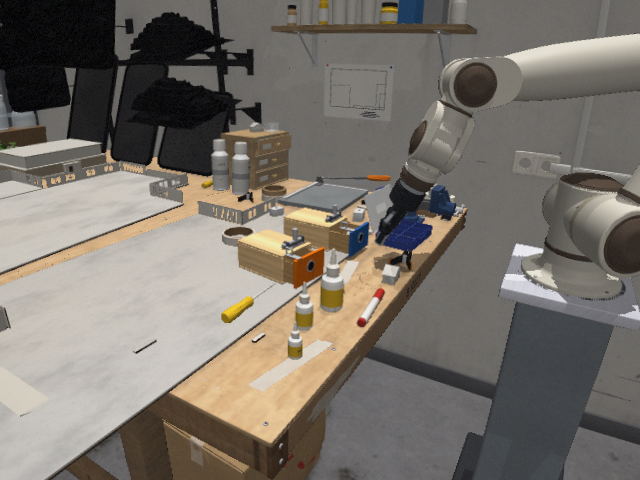

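Emit:
step_arm(
  dr=[
    [0, 0, 0],
    [0, 0, 0],
    [0, 0, 0],
    [0, 0, 0],
    [0, 0, 0],
    [0, 0, 0],
    [0, 0, 0],
    [0, 0, 0],
  ],
  xyz=[
    [-0.15, 0, 0.03],
    [-0.3, 0, 0.08],
    [-0.45, 0, 0.13],
    [-0.6, 0, 0.18],
    [-0.7, 0, 0.23],
    [-0.8, 0, 0.28],
    [-0.9, 0, 0.32],
    [-1.0, 0, 0.36],
  ],
  gripper=[0, 0, 0, 0, 0, 0, 0, 0],
)

```text
time: 3.65
ee_pos: [0.497, 0.1705, 0.0506]
tcp_rot: [-180.0, 24.8, 178.2]
wrist_force: [-2.0, -0.2, -0.4]
opening: 0.0
```

```bash
python3 - <<'E'
from h import *
go([.550,.169,.050],178,25)
print(bot.get_obs()['ee_pos'],bot.get_obs()['tcp_rot'])
E
```

```text
z [ 0.422 -0.015 -0.906] dr [ 0.0009 -0.0027  0.0025] xyz [-1.196  0.005  0.571] t 3.65 F [-1.99 -0.22 -0.36]
[0.49702631 0.17051308 0.05061262] [-179.98381223   24.84311924  178.15919742]
```

Contact (about -2 N). Continue slowly.

Emit:
step_arm(
  dr=[
    [0, 0, 0],
    [0, 0, 0],
    [0, 0, 0],
    [0, 0, 0],
    [0, 0, 0],
    [0, 0, 0],
    [0, 0, 0],
    [0, 0, 0],
  ],
  xyz=[
    [-0.13, 0, 0.06],
    [-0.26, 0, 0.12],
    [-0.39, 0, 0.18],
    [-0.52, 0, 0.24],
    [-0.65, 0, 0.3],
    [-0.78, 0, 0.36],
    [-0.88, 0, 0.41],
    [-0.95, 0, 0.45],
  ],
  gripper=[0, 0, 0, 0, 0, 0, 0, 0],
)

```text
time: 4.45
ee_pos: [0.5396, 0.1692, 0.0507]
tcp_rot: [180.0, 24.9, 178.1]
wrist_force: [-1.9, -0.9, 0.5]
opening: 0.0002
```

Emit:
step_arm(
  dr=[
    [0, 0, 0],
    [0, 0, 0],
    [0, 0, 0],
    [0, 0, 0],
    [0, 0, 0],
    [0, 0, 0],
    [0, 0, 0],
    [0, 0, 0],
  ],
  xyz=[
    [-0.02, 0, 0.01],
    [-0.05, 0, 0.025],
    [-0.08, 0, 0.04],
    [-0.1, 0, 0.05],
    [-0.12, 0, 0.06],
    [-0.14, 0, 0.07],
    [-0.16, 0, 0.08],
    [-0.16, 0, 0.08],
  ],
  gripper=[0, 0, 0, 0, 0, 0, 0, 0],
)

```text
time: 5.25
ee_pos: [0.5463, 0.1691, 0.0504]
tcp_rot: [180.0, 24.9, 178.1]
wrist_force: [-1.0, 0.2, 1.6]
opening: -0.0001
```

Emit:
step_arm(
  dr=[
    [0, 0, 0],
    [0, 0, 0],
    [0, 0, 0],
    [0, 0, 0],
    [0, 0, 0],
    [0, 0, 0],
    [0, 0, 0],
    [0, 0, 0],
  ],
  xyz=[
    [-0.015, 0, 0.007],
    [-0.03, 0, 0.014],
    [-0.045, 0, 0.021],
    [-0.06, 0, 0.028],
    [-0.075, 0, 0.035],
    [-0.09, 0, 0.042],
    [-0.1, 0, 0.047],
    [-0.11, 0, 0.05],
  ],
  gripper=[0, 0, 0, 0, 0, 0, 0, 0],
)

```text
time: 6.05
ee_pos: [0.551, 0.1689, 0.0504]
tcp_rot: [-180.0, 24.9, 178.2]
wrist_force: [-1.9, 0.3, 1.8]
opening: -0.0
```

```bash
python3 - <<'E'
from h import *
import pickle
p=shot('top','t3');q=shot('side','s3')
pickle.dump((p,q),open('p3.pkl','wb'))
a=p['image'][120:270,360:500,::-1];b=q['image'][170:270,270:410,::-1]
cv2.imwrite('pics/z3.png',np.hstack([cv2.resize(a,(400,430),interpolation=2),cv2.resize(b,(400,286),interpolation=2,).copy() if 0 else cv2.copyMakeBorder(cv2.resize(b,(400,286),interpolation=2),0,144,0,0,0)]))
print(bot.get_obs()['wrist_force'])
E
```

```text
[-0.78829302 -0.09361712  0.58734129]
```

View pics/z3.png

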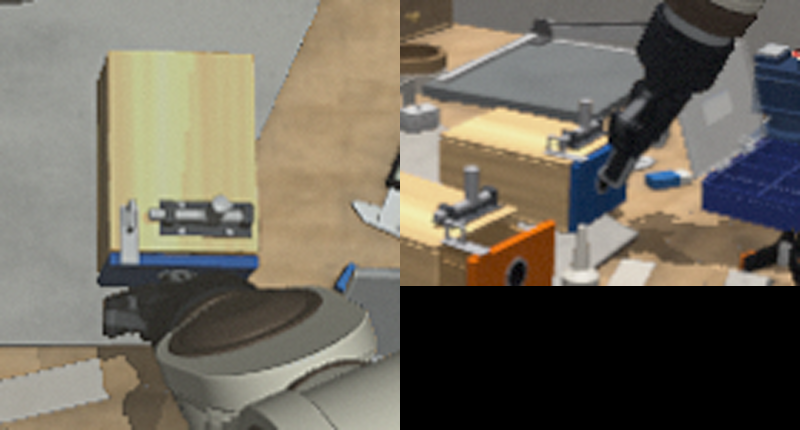

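Emit:
step_arm(
  dr=[
    [0, 0, 0],
    [0, 0, 0],
    [0, 0, 0],
    [0, 0, 0],
    [0, 0, 0],
    [0, 0, 0],
    [0, 0, 0],
    [0, 0, 0],
  ],
  xyz=[
    [-0.015, 0, 0.007],
    [-0.03, 0, 0.014],
    [-0.045, 0, 0.021],
    [-0.06, 0, 0.028],
    [-0.07, 0, 0.033],
    [-0.08, 0, 0.037],
    [-0.09, 0, 0.042],
    [-0.09, 0, 0.042],
  ],
  gripper=[0, 0, 0, 0, 0, 0, 0, 0],
)

```text
time: 6.95
ee_pos: [0.5534, 0.1688, 0.0502]
tcp_rot: [-180.0, 24.7, 178.2]
wrist_force: [-18.8, -0.4, 11.0]
opening: -0.0003
```

```bash
python3 - <<'E'
from h import *
go([.50,.169,.06],178,25)
go([.49,.09,.19],178,25)
E
```

```text
z [ 0.422 -0.015 -0.906] dr [ 0.0012 -0.005   0.0033] xyz [ 1.11  -0.036 -0.782] t 6.95 F [-18.83  -0.37  11.02]
z [ 0.422 -0.015 -0.906] dr [ 0.0012 -0.005   0.0033] xyz [-0.078 -2.019 -3.812] t 6.95 F [-18.83  -0.37  11.02]
```

Emit:
step_arm(
  dr=[
    [0, 0, 0],
    [0, 0, 0],
    [0, 0, 0],
    [0, 0, 0],
    [0, 0, 0],
    [0, 0, 0],
    [0, 0, 0],
    [0, 0, 0],
  ],
  xyz=[
    [0.3, 0, -0.14],
    [0.7, 0, -0.35],
    [1.1, 0, -0.8],
    [0.9, -0.2, -1.6],
    [0.6, -0.7, -2.4],
    [0.2, -1.3, -3.2],
    [0, -1.8, -3.7],
    [-0.08, -2.0, -3.8],
  ],
  gripper=[0, 0, 0, 0, 0, 0, 0, 0],
)

```text
time: 7.75
ee_pos: [0.4924, 0.0897, 0.1933]
tcp_rot: [179.9, 25.2, 178.0]
wrist_force: [-1.0, -0.2, 0.6]
opening: -0.0002
```

Emit:
step_arm(
  dr=[
    [0, 0, 0],
    [0, 0, 0],
    [0, 0, 0],
    [0, 0, 0],
    [0, 0, 0],
    [0, 0, 0],
    [0, 0, 0],
    [0, 0, 0],
  ],
  xyz=[
    [0, 0, 0],
    [0, 0, 0],
    [0, 0, 0],
    [0, 0, 0],
    [0, 0, 0],
    [0, 0, 0],
    [0, 0, 0],
    [0, 0, 0],
  ],
  gripper=[0, 0, 0, 0, 0, 0, 0, 0],
)

```text
time: 8.55
ee_pos: [0.4913, 0.0908, 0.1896]
tcp_rot: [180.0, 24.9, 178.2]
wrist_force: [0.4, -0.3, -0.2]
opening: 0.0
```

```bash
python3 - <<'E'
from h import *
import pickle
p=shot('wrist','w4');q=shot('top','t4')
pickle.dump((p,q),open('p4.pkl','wb'))
print(proj(p,(.593,.147,.117)))
a=q['image'][120:270,360:500,::-1]
cv2.imwrite('pics/t4c.png',cv2.resize(a,(560,600),interpolation=2))
print(bot.get_obs())
E
```

```text
[409.21077738 328.10321188]
{'time': 8.65, 'q': array([ 14.29276516, -27.40411514, -26.19385702,  67.18675514,
        -6.72096899,  14.71475399]), 'qd': array([-0.10255093, -0.04009138,  0.0549681 ,  0.06884721,  0.04296487,
        0.02077712]), 'joint_efforts': array([ 3.72504559e-02, -2.20791990e+01,  5.13383317e+01, -4.47846159e+00,
       -3.46518327e-01,  4.69061888e-04]), 'ee_pos': array([0.49134376, 0.09075572, 0.18968259]), 'tcp_rot': array([179.9988279 ,  24.8921498 , 178.14615805]), 'wrist_force': array([ 0.42090741, -0.44291903, -0.40745615]), 'torque': array([ 0.03391685,  0.40917815, -0.00578881]), 'opening': -9.846481056986939e-05}
```

View pics/w4.png

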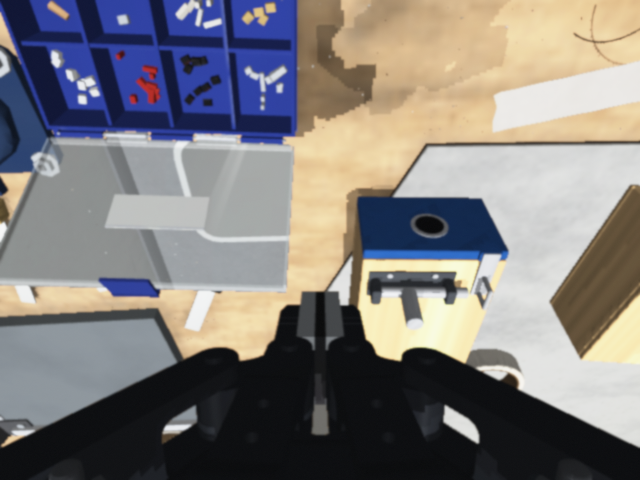

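View pics/t4c.png

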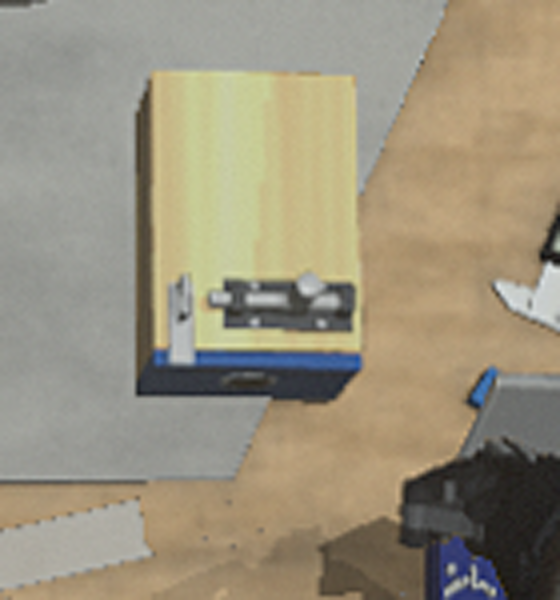

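```bash
python3 - <<'E'
from h import *
import pickle
p,q=pickle.load(open('p4.pkl','rb'))
print(atz(p,414.5,325,.117), atz(q,360+310/4,120+285/4,.117))
go([.592,.098,.16],178,25)
go([.592,.098,.105],178,25)
E
```

```text
[0.58989735 0.15009929 0.117     ] [0.58964216 0.14623344 0.117     ]
z [ 0.422 -0.015 -0.906] dr [ 0.0011 -0.0019  0.0023] xyz [-1.964  0.262  1.729] t 8.65 F [ 0.42 -0.44 -0.41]
z [ 0.422 -0.015 -0.906] dr [ 0.0011 -0.0019  0.0023] xyz [-1.385  0.262  2.977] t 8.65 F [ 0.42 -0.44 -0.41]
```

Emit:
step_arm(
  dr=[
    [0, 0, 0],
    [0, 0, 0],
    [0, 0, 0],
    [0, 0, 0],
    [0, 0, 0],
    [0, 0, 0],
    [0, 0, 0],
    [0, 0, 0],
  ],
  xyz=[
    [-0.5, 0.06, 0.43],
    [-1.0, 0.12, 0.87],
    [-1.5, 0.2, 1.3],
    [-1.96, 0.26, 1.73],
    [-1.85, 0.26, 2.0],
    [-1.7, 0.26, 2.3],
    [-1.53, 0.26, 2.65],
    [-1.39, 0.26, 2.96],
  ],
  gripper=[0, 0, 0, 0, 0, 0, 0, 0],
)

```text
time: 9.45
ee_pos: [0.5908, 0.0978, 0.1042]
tcp_rot: [-180.0, 24.8, 178.2]
wrist_force: [0.0, -0.4, 0.2]
opening: -0.0001
```

```bash
python3 - <<'E'
from h import *
go([.592,.098,.105],178,25)
print(bot.get_obs()['ee_pos'])
p=shot('side','s5');w=shot('wrist','w5')
b=p['image'][170:270,270:410,::-1]; c=w['image'][200:480,180:572,::-1]
cv2.imwrite('pics/z5.png',np.vstack([cv2.resize(b,(420,300),interpolation=2),cv2.resize(c,(420,300))]))
E
```

```text
z [ 0.422 -0.015 -0.906] dr [ 0.0009 -0.0028  0.0025] xyz [-0.036  0.007 -0.005] t 9.45 F [ 0.03 -0.36  0.23]
[0.59078935 0.09776235 0.10421584]
```

View pics/z5.png

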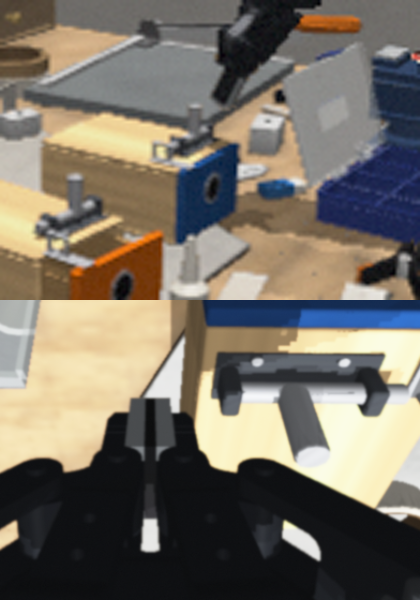

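Emit:
step_arm(
  dr=[
    [0, 0, 0],
    [0, 0, 0],
    [0, 0, 0],
    [0, 0, 0],
    [0, 0, 0],
    [0, 0, 0],
    [0, 0, 0],
    [0, 0, 0],
  ],
  xyz=[
    [0, 0.15, 0],
    [0, 0.3, 0],
    [0, 0.45, 0],
    [0, 0.57, 0],
    [0, 0.69, 0],
    [0, 0.8, 0],
    [0, 0.9, 0],
    [0, 1.0, 0],
  ],
  gripper=[0, 0, 0, 0, 0, 0, 0, 0],
)

```text
time: 10.35
ee_pos: [0.5932, 0.138, 0.1056]
tcp_rot: [-180.0, 24.9, 178.1]
wrist_force: [-0.3, -1.6, 1.0]
opening: -0.0001
```

Emit:
step_arm(
  dr=[
    [0, 0, 0],
    [0, 0, 0],
    [0, 0, 0],
    [0, 0, 0],
    [0, 0, 0],
    [0, 0, 0],
    [0, 0, 0],
    [0, 0, 0],
  ],
  xyz=[
    [0, 0.06, 0],
    [0, 0.12, 0],
    [0, 0.18, 0],
    [0, 0.24, 0],
    [0, 0.3, 0],
    [0, 0.36, 0],
    [0, 0.41, 0],
    [0, 0.45, 0],
  ],
  gripper=[0, 0, 0, 0, 0, 0, 0, 0],
)

```text
time: 11.15
ee_pos: [0.5938, 0.156, 0.1056]
tcp_rot: [180.0, 24.9, 178.1]
wrist_force: [0.8, -1.4, -0.2]
opening: -0.0002
```

```bash
python3 - <<'E'
from h import *
w=shot('wrist','w6');c=w['image'][200:480,180:572,::-1]
cv2.imwrite('pics/z6.png',cv2.resize(c,(560,400)))
print(bot.get_obs()['wrist_force'])
E
```

```text
[ 0.62715077 -1.36042663  1.31484151]
```

View pics/z6.png

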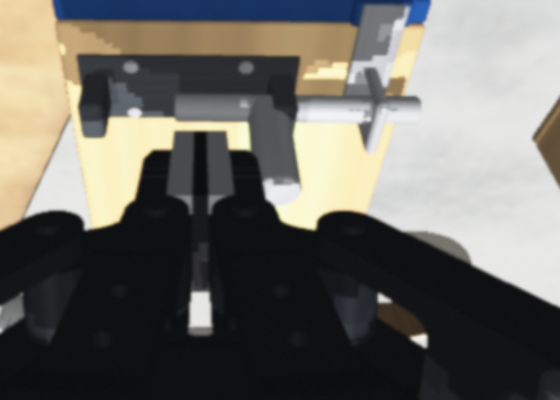

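The bolt is entering the staple, and the knob is near the left guide. I'll creep on until it stops.

Emit:
step_arm(
  dr=[
    [0, 0, 0],
    [0, 0, 0],
    [0, 0, 0],
    [0, 0, 0],
    [0, 0, 0],
    [0, 0, 0],
    [0, 0, 0],
    [0, 0, 0],
  ],
  xyz=[
    [0, 0.02, 0],
    [0, 0.04, 0],
    [0, 0.06, 0],
    [0, 0.08, 0],
    [0, 0.1, 0],
    [0, 0.11, 0],
    [0, 0.12, 0],
    [0, 0.12, 0],
  ],
  gripper=[0, 0, 0, 0, 0, 0, 0, 0],
)

```text
time: 12.0
ee_pos: [0.5937, 0.1604, 0.1054]
tcp_rot: [-180.0, 24.9, 178.1]
wrist_force: [-1.3, -4.4, 0.1]
opening: 0.0001
```

Emit:
step_arm(
  dr=[
    [0, 0, 0],
    [0, 0, 0],
    [0, 0, 0],
    [0, 0, 0],
    [0, 0, 0],
    [0, 0, 0],
    [0, 0, 0],
    [0, 0, 0],
  ],
  xyz=[
    [0, 0.01, 0],
    [0, 0.02, 0],
    [0, 0.03, 0],
    [0, 0.04, 0],
    [0, 0.05, 0],
    [0, 0.05, 0],
    [0, 0.05, 0],
    [0, 0.05, 0],
  ],
  gripper=[0, 0, 0, 0, 0, 0, 0, 0],
)

```text
time: 12.8
ee_pos: [0.5938, 0.1609, 0.1056]
tcp_rot: [-179.8, 24.9, 178.1]
wrist_force: [-4.1, -12.6, 3.0]
opening: -0.0001
```

Hard stop (TCP barely moves, force 12.6 N). Back off right, then up and away.

Emit:
step_arm(
  dr=[
    [0, 0, 0],
    [0, 0, 0],
    [0, 0, 0],
    [0, 0, 0],
    [0, 0, 0],
    [0, 0, 0],
    [0, 0, 0],
    [0, 0, 0],
  ],
  xyz=[
    [0, -0.2, 0],
    [0, -0.5, 0],
    [0, -0.9, 0],
    [0.3, -1.2, -0.5],
    [0.7, -1.4, -1.2],
    [1.2, -1.5, -2.0],
    [1.6, -1.5, -2.4],
    [1.6, -1.5, -2.4],
  ],
  gripper=[0, 0, 0, 0, 0, 0, 0, 0],
)

```text
time: 13.6
ee_pos: [0.4928, 0.1059, 0.1681]
tcp_rot: [179.9, 25.1, 178.1]
wrist_force: [0.4, 1.2, 0.3]
opening: 0.0001
```

Emit:
step_arm(
  dr=[
    [0, 0, 0],
    [0, 0, 0],
    [0, 0, 0],
    [0, 0, 0],
    [0, 0, 0],
    [0, 0, 0],
    [0, 0, 0],
    [0, 0, 0],
  ],
  xyz=[
    [0, 0, 0],
    [0, 0, 0],
    [0, 0, 0],
    [0, 0, 0],
    [0, 0, 0],
    [0, 0, 0],
    [0, 0, 0],
    [0, 0, 0],
  ],
  gripper=[0, 0, 0, 0, 0, 0, 0, 0],
)

```text
time: 14.4
ee_pos: [0.4937, 0.1059, 0.1658]
tcp_rot: [-180.0, 24.9, 178.1]
wrist_force: [0.2, -0.4, 0.6]
opening: 0.0
```

```bash
python3 - <<'E'
from h import *
q=shot('top','t7');w=shot('wrist','w7');
a=q['image'][120:345,170:490,::-1];c=w['image'][100:400,240:640,::-1]
cv2.imwrite('pics/t7c.png',cv2.resize(a,(800,562),interpolation=2));cv2.imwrite('pics/w7c.png',cv2.resize(c,(800,600),interpolation=2))
print(bot.get_obs()['wrist_force'],bot.get_obs()['ee_pos'])
E
```

```text
[-0.23445628  0.40054481 -0.34619128] [0.49361577 0.10590193 0.16578387]
```

View pics/t7c.png

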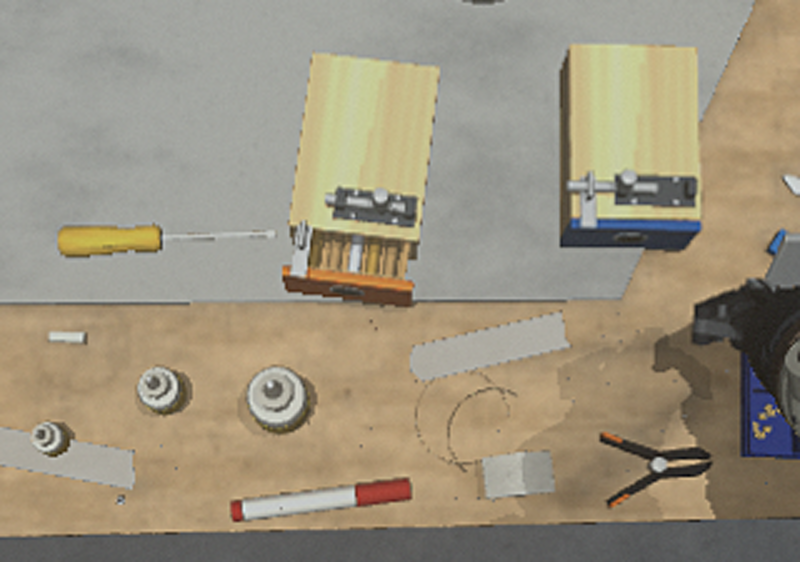

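View pics/w7c.png

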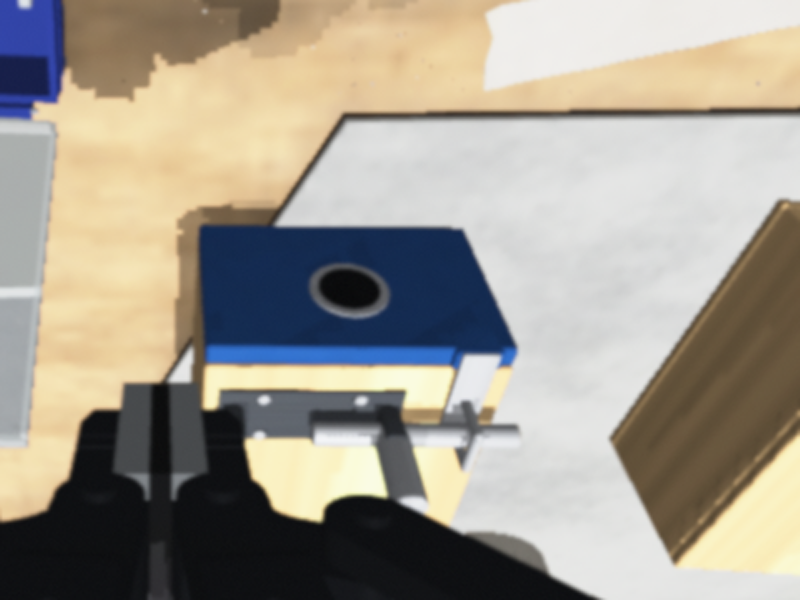

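The drawer is shut and the bolt runs through the staple with the knob at its left stop. The orange box and the loose things look unchanged, and the arm is clear.

```bash
python3 -c "
from workcell import bot
print(bot.job_done())"
```

```text
the job is handed in; nothing more can be done
None
```

The blue drawer is fully home and its bolt is shot through the staple, so the drawer is locked. I handed the job in at about 14.5 s, with the arm clear of everything.

- **Drawer:** I pushed the front in with the closed fingertips until it stopped. The push force read about 2 N while the drawer slid and about 19 N sideways (about 22 N in all) at the stop.
- **Bolt:** I then pushed the knob left from its right side until it stopped, at about 13 N. The fingertips had travelled about as far as a full bolt stroke should take them, though I did not measure the stroke itself.
- **Last checks:** The final top and wrist pictures show the drawer front flush and the bolt end sticking out past the staple. The orange box is still open and unbolted. The bottles, marker, house block, clamp and screwdriver look unmoved, and the wrist force was back to about zero.
- **Disagreement:** The side-camera estimate of the knob's sideways position was up to 18 mm off the top camera's. I used the top camera, which the wrist camera later matched within 4 mm. No check failed.

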